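# Load the balance rack left and right

## Robot

A 6-joint arm with a two-finger parallel gripper is mounted at the origin on a cart in front of the work surface, level with it; the furniture and walls round the work are solid. World frame = base frame: x ahead of the robot, y to its left, z up, the work surface at z = 0. Lengths are in m, angles in degrees, forces in N, time in s.
With the tool pointing down it reaches from about 0.35 to 0.725 m from the base axis. Payload 6 kg.
Tool frame: the origin (TCP) lies on the centre line of the jaws, within the pads' length; the fingertips stand 25 mm ahead of it and the grasp point (between the pads) lies 6 mm ahead of it; z points along the fingers, y is the line along which they close (so a half turn about z gives the same grasp; the last joint's range is limited). The gripper opens to 85 mm and grips with 20 to 120 N. Pads are 22 mm wide; open, the fingers measure 114 mm over their backs; the gripper's body (76 mm by 85 mm) begins 54 mm behind the grasp point. The pads swing forward as they close: fully open they stand 13 mm farther back than shut.
Start: joints at [-57.542, 2.303, 4.859, 0, -92.561, -19.12], TCP at [0.138, -0.584, 0.256] pointing down, gripper open.
Joint ranges: [-146.85, 146.85], [-73.84, 115.35], [-62.03, 85.46], [-188.31, 113.3], [-161.28, -10.13], [-171.36, 171.36]. Speed limits (degrees/s): [147.25, 147.25, 172.46, 180, 180, 180].

## Interface

Orientations are given as a 3x3 rotation matrix whose columns are the frame's x, y, z axes.
In Python, from station import bot gives the robot as it stands.
- The arm moves only by the tool play_rows, never from a script. Its argument "plan" is a list of rows, each an object with "xyz": the shift along the tool's x, y, z in mm, a list of three; "delta_rot": the turn, a rotation vector about the tool's x, y, z in rad, a list of three; "gripper": the closure, from 0 (fully open) to 1 (shut). A call has 1 to 12 rows; each row shifts and turns the commanded pose from where the row before left it, along the tool's axes as they then stand; what a row does not reach is not made up. A row lasts 1/12 s, in which the tool goes at most 41.7 mm and 7.16 degrees, less where a joint would pass 70% of its speed; a pose out of reach is approached as far as the arm can. A call with a gripper value outside its range is refused whole. The fingers move at their own pace and stop on an object; "squeeze" is the grip in N (left out, the last holds). Time passes only in rows, so rows that do not move let the fingers close. It gives the time, the measured TCP pose, the force, the opening and the grip force at its end, in the units of the state.
- bot.get_obs(): the state, without advancing time (a new reading comes with each control period).
- bot.get_image(name): name is "scene" or "top" or "wrist"; returns a dict with "img" (420x560x3 uint8, red, green, blue), "intrinsics" (3x3 intrinsics, pixels), "R" (3x3) and "t" (3): a world point X has camera coordinates R X + t; the wrist camera has in their place "mount" (4x4, takes a point from camera to tool coordinates, whose origin is the TCP and whose axes are the flange's). Camera axes: x right, y down, z forward; pixel columns grow to the right and rows downward; lengths in m; the calibration is good to about 2 mm. A picture is of the moment at which its call begins: read the wrist's pose just before it. There is no depth.
- bot.sign_off(): hands the job in; it is judged then, once.
The state is a dict: "clock": time; "q": joint angles; "qvel": joint speeds; "joint_torque": joint torques, N m; "ee_pos": TCP position; "ee_rot": TCP orientation; "force": force on the tool from outside, world axes, zero at the start; "torque": the same for the moment, N m; "grip_width": finger opening in m; "finger_force": force on a finger pad.
Only numpy, scipy, OpenCV 4.12 (cv2) and the standard library are available. Lean on these libraries where they do the work, as an engineer would, in place of code of your own. Each camera call takes 0.05 s, during which the arm holds its last target. There are 200 camera calls.

## Task

Hang the blue pot by its hook on the left arm of the balance bar and then the orange pot on the right arm, each time sliding the hook outward along the bar until it presses firmly but gently into the red sprung stop, and let go so that the bar ends level. Lower each load gradually: the bar must never tip far, the pots stay upright, and the other things on the bench stay where they are.

Things in the scene. Friction and masses are not known exactly. Their poses are not given: they have to be found in the camera images.
- stand: balance rack, fixed to the bench: steel base plate 110 x 130 mm, 12 mm high, and a 16 mm post 24 mm behind the bar (+x). Origin on the bench top under the bar's pivot; x away from the robot, y along the level bar to its left arm.
- bar: pivoting aluminium bar 290 mm long (y), 8 wide (x), 10 high. Origin: its centre, on the pivot, 165 mm above the bench; top face at z = +5 mm; +y along the left arm. Swings 0.32 rad either way about x on a weak centring spring, 0.85 N m/rad, lightly damped: one pot at its stop tips it 0.09 to 0.15 rad, a 2 N push down there nearly too far (0.25 rad).
- bar_left (a point): point on top of the bar's left arm, 62 mm from the pivot, axes as the bar's: a good place to set the hook down. The arm is smooth from here out to a red sprung stop on a dark collar. The stop's inner face lies 84 to 116 mm from the pivot, differs per arm and is not reported: see or feel it. It stands 4.5 mm above the bar's top and meets the edge of the hook's strap.
- bar_right (a point): point on top of the bar's right arm, 62 mm from the pivot, axes as the bar's: a good place to set the hook down. The arm is smooth from here out to a red sprung stop on a dark collar. The stop's inner face lies 84 to 116 mm from the pivot, differs per arm and is not reported: see or feel it. It stands 4.5 mm above the bar's top and meets the edge of the hook's strap.
- bar_hub (a point): mark on the pivot hub, at the bar's centre. About the two red stops: each gives 0.4 mm per N over 4 mm (10 N), then is hard. A steady outward push of 4 to 12 N, kept for half a second, is home; over 15 N is too hard. After the push, lower until the bar carries the pot, then let go.
- blue_pot: open round blue plastic hardware pot, 48 mm across, 42 mm high, about 0.11 kg, with a rigid steel strap hook above it. Origin: underside, 5 mm from its centre towards the hook's back, under the hook's middle; z up. Stands upright at the start. The hook is open to the pot's +x: pass it over the bar level, moving along +x, then lower. Hangs plumb when the bar is under x = 0.
- blue_pot_hook (a point): point under the blue hook's level strap that shall rest on the bar's top: 0, 0, 80 mm in the pot's frame, axes as the pot's. Strap 4 mm thick, 14 mm wide in y, x from -20 to +15 mm; lip at its +x end, inner face 12 mm from this point, hanging 5 mm below it; upright back strap, inner face at x = -16 mm. Lip to pot rim: 33 mm clear height.
- blue_pot_tab (a point): middle of the blue grip tab on top of the hook: 0, 0, 105 mm in the pot's frame. Tab 20 mm in x, 14 mm in y (pinch it across these 14 mm), from 84 to 126 mm above the pot's underside; the strap lies right under it.
- orange_pot: open round orange plastic hardware pot, 48 mm across, 42 mm high, about 0.11 kg, with a rigid steel strap hook above it. Origin: underside, 5 mm from its centre towards the hook's back, under the hook's middle; z up. Stands upright at the start. The hook is open to the pot's +x: pass it over the bar level, moving along +x, then lower. Hangs plumb when the bar is under x = 0.
- orange_pot_hook (a point): point under the orange hook's level strap that shall rest on the bar's top: 0, 0, 80 mm in the pot's frame, axes as the pot's. Strap 4 mm thick, 14 mm wide in y, x from -20 to +15 mm; lip at its +x end, inner face 12 mm from this point, hanging 5 mm below it; upright back strap, inner face at x = -16 mm. Lip to pot rim: 33 mm clear height.
- orange_pot_tab (a point): middle of the orange grip tab on top of the hook: 0, 0, 105 mm in the pot's frame. Tab 20 mm in x, 14 mm in y (pinch it across these 14 mm), from 84 to 126 mm above the pot's underside; the strap lies right under it.
- blue_case: bystander: flat blue plastic case 58 x 88 x 21 mm, lying on the bench; origin under its centre
- masking_tape: bystander: roll of cream masking tape, 98 mm across, 25 mm high, lying flat; origin under its centre
- tube_cutter: bystander: small red tube cutter 27 x 84 x 22 mm, lying; origin under its centre
There are look-alikes about, which are no part of the job. Several things have the shape of the blue_pot; the one meant has the colours described above.

How it is judged:
By the outcome, as a careful person would: the job done as asked, in the order asked, and still so for the second after the job is handed in, with the robot touching nothing.
It also fails if it takes over 69 s, if anything falls off the work surface, if the arm or the gripper's body presses on something with over 40 N, if the wrist force passes 120 N, or if a joint passes its speed limit or range.

## Working session

There is one attempt and no reset: what is moved stays moved. The work goes in short steps, Python scripts to look and compute and a tool call to move; the robot and the scene stay as the last step left them, time stands still between calls to the robot, and variables do not carry over. Pictures are saved under pics/ and viewed, at most 10 in all, crops included, and the job is handed in when it is done.

Besides the shell and the picture viewer there is one more tool, called after "Call:" as name(argument=value, ...) on one line, values as JSON. play_rows: Moves the arm, as the interface text tells. Its arguments: {"type":"object","properties":{"plan":{"type":"array"},"squeeze":{"type":"number"}},"required":["plan"]}

```bash
mkdir -p pics; python3 - <<'E'
from station import bot
import cv2,numpy as np
o=bot.get_obs(); print(o['clock'],o['ee_pos'],np.round(o['ee_rot'],3).tolist(),o['force'],o['grip_width'])
for n in ['scene','top']:
    d=bot.get_image(n); cv2.imwrite(f'pics/{n}0.png',d['img'][:,:,::-1]); 
    print(n,np.round(d['intrinsics'],1).tolist(),np.round(d['R'],3).tolist(),np.round(d['t'],3).tolist())
    np.savez(f'{n}.npz',K=d['intrinsics'],R=d['R'],t=d['t'],img=d['img'])
d=bot.get_image('wrist');print(d['mount'])
E
```

```text
0.0 [ 0.13843204 -0.58351199  0.25527634] [[-0.973, -0.231, -0.001], [-0.231, 0.973, 0.002], [0.0, 0.002, -1.0]] [-0.42456849 -0.4039029   0.69063907] 0.08544749365227879
scene [[499.4, 0.0, 282.0], [0.0, 499.4, 208.1], [0.0, 0.0, 1.0]] [[-0.861, -0.508, 0.008], [-0.389, 0.649, -0.654], [0.327, -0.566, -0.757]] [0.429, 0.32, 1.082]
top [[524.3, 0.0, 280.8], [0.0, 524.3, 209.5], [0.0, 0.0, 1.0]] [[-0.024, -1.0, -0.002], [-0.978, 0.024, -0.206], [0.206, -0.002, -0.979]] [-0.024, 0.537, 1.517]
[[ 3.23942188e-04 -9.56378982e-01 -2.92128633e-01  7.54473924e-02]
 [ 9.99999940e-01  2.73393943e-04  2.13857666e-04  6.51591516e-04]
 [-1.24662778e-04 -2.92128685e-01  9.56379013e-01 -1.17600220e-01]
 [ 0.00000000e+00  0.00000000e+00  0.00000000e+00  1.00000000e+00]]
```

View pics/scene0.png

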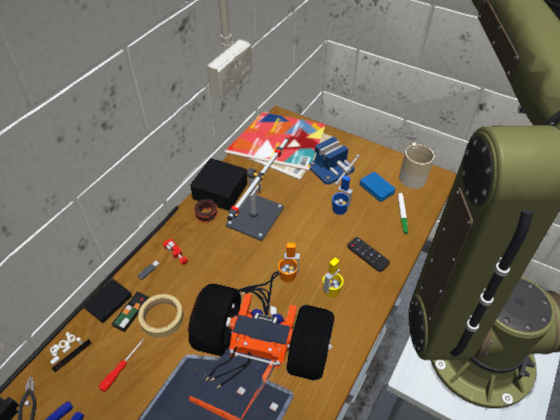

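View pics/top0.png

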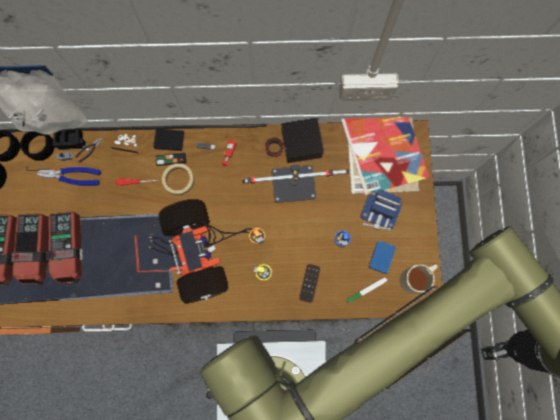

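The scene view shows the blue pot at about (341,200), the orange pot at (289,265) and a yellow look-alike at (333,280). The top view has them at (343,239), (257,235) and (263,271). The vise at top (380,208) and the case at (382,257) are other blue things. The bar runs from about (248,180) to (345,172) in the top view.

```bash
cat > h.py <<'E'
import numpy as np,cv2
def cam(n,img=False):
    d=np.load(f'{n}.npz'); return d['K'],d['R'],d['t'],d['img']
def ray(c,uv):
    K,R,t=c[:3]; d=R.T@np.linalg.solve(K,[uv[0],uv[1],1.]); return -R.T@t,d/np.linalg.norm(d)
def plane(c,uv,z):
    o,d=ray(c,uv); return o+d*(z-o[2])/d[2]
def tri(rs):
    A=sum(np.eye(3)-np.outer(d,d) for o,d in rs); b=sum((np.eye(3)-np.outer(d,d))@o for o,d in rs)
    p=np.linalg.solve(A,b); return p,[round(1e3*np.linalg.norm(np.cross(p-o,d)),1) for o,d in rs]
def wcam(bot):
    o=bot.get_obs(); d=bot.get_image('wrist'); M=d['mount']
    T=np.eye(4);T[:3,:3]=o['ee_rot'];T[:3,3]=o['ee_pos']; C=T@M; R=C[:3,:3].T
    return d['intrinsics'],R,-R@C[:3,3],d['img']
def blobs(img,lo,hi,box=None,amin=6):
    h=cv2.cvtColor(img,cv2.COLOR_RGB2HSV); m=cv2.inRange(h,lo,hi)
    if box: k=np.zeros_like(m);x0,y0,x1,y1=box;k[y0:y1,x0:x1]=255;m&=k
    n,l,s,c=cv2.connectedComponentsWithStats(m)
    return sorted([(int(s[i,4]),s[i,:4].tolist(),np.round(c[i],1).tolist()) for i in range(1,n) if s[i,4]>=amin],reverse=True)
E
python3 - <<'E'
from h import *
S,T=cam('scene'),cam('top')
B=((100,120,40),(125,255,255));O=((8,150,80),(20,255,255));Rd=((0,150,80),(6,255,255));R2=((172,150,80),(180,255,255))
for nm,c,bx in [('S',S,dict(b=(320,165,360,220),o=(270,235,305,285),r=(220,110,330,225))),('T',T,dict(b=(328,225,358,252),o=(245,222,270,248),r=(240,165,350,190)))]:
    print(nm,'b',blobs(c[3],*B,bx['b'])[:3]);print('o',blobs(c[3],*O,bx['o'])[:3])
    print('r',blobs(c[3],*Rd,bx['r'],3)[:8],blobs(c[3],*R2,bx['r'],3)[:4])
a=S[3][110:250,190:350];b=T[3][150:260,230:400]
a=cv2.resize(a,None,fx=4,fy=4,interpolation=cv2.INTER_CUBIC)[:560]
b=cv2.resize(b,None,fx=4.6,fy=4.6,interpolation=cv2.INTER_CUBIC)
cv2.imwrite('pics/s1.png',a[:,:,::-1]);cv2.imwrite('pics/t1.png',b[:,:,::-1])
E
```

```text
S b [(292, [320, 165, 23, 19], [329.4, 173.0]), (220, [332, 193, 17, 21], [339.6, 203.1]), (101, [341, 174, 9, 17], [345.0, 182.3])]
o [(1469, [270, 235, 35, 50], [287.1, 258.2])]
r [(190, [284, 132, 36, 18], [303.0, 140.9]), (65, [263, 123, 21, 15], [271.1, 132.5]), (59, [228, 140, 21, 13], [236.1, 148.0]), (40, [244, 128, 17, 6], [253.2, 131.2]), (34, [275, 150, 9, 8], [279.1, 152.9]), (31, [239, 136, 14, 8], [246.3, 139.2]), (25, [286, 117, 8, 8], [289.8, 120.2]), (22, [231, 206, 7, 7], [234.5, 208.2])] [(336, [241, 122, 52, 24], [264.9, 134.3]), (103, [278, 147, 20, 14], [286.5, 153.3]), (19, [290, 118, 7, 6], [293.3, 119.9]), (15, [312, 140, 7, 5], [315.5, 141.3])]
T b [(45, [343, 232, 7, 9], [345.9, 236.1])]
o [(281, [245, 224, 25, 24], [256.4, 238.2]), (19, [265, 224, 5, 7], [267.5, 226.9])]
r [(14, [326, 170, 3, 6], [327.3, 172.2]), (14, [251, 177, 3, 6], [252.0, 179.2])] []
```

View pics/s1.png

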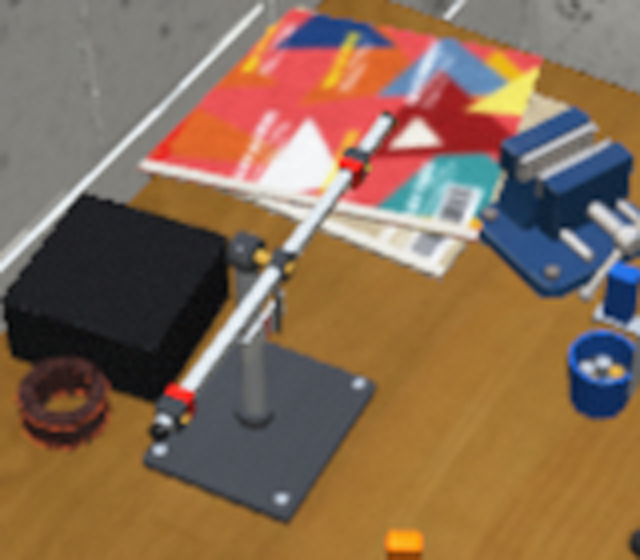

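View pics/t1.png

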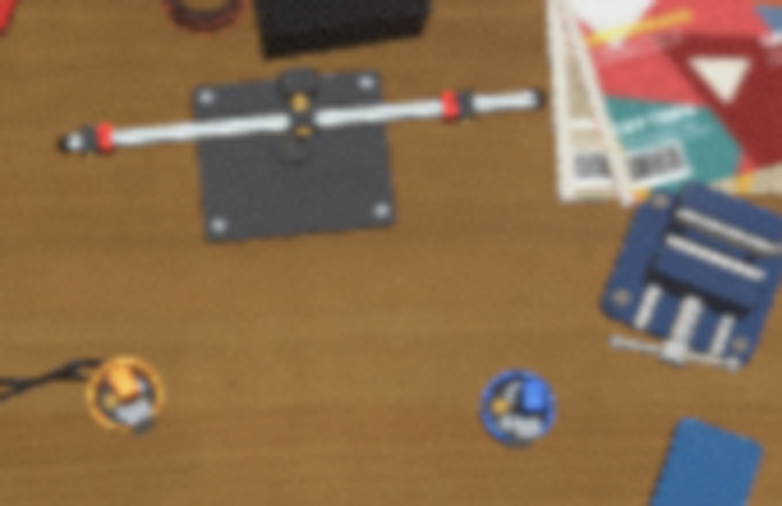

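The crops show the left red stop at scene (235,210) / top (252,179) and the right one at scene (279,152) / top (327,172). The blue tab is at scene (345,182) / top (346,236). The orange pot has an orange tab. The yellow pot is a decoy.

```bash
python3 - <<'E'
from h import *
S,T=cam('scene'),cam('top')
P=lambda s,t:tri([ray(S,s),ray(T,t)])
print('stopL',P((235,209.5),(252,179.2)));print('stopR',P((278.7,151.3),(327.3,172.2)))
print('hub',P((190+283/4,110+262/4),(230+301/4.6,150+118/4.6)))
print('blue tab',P((345,182.3),(345.9,236.1)))
h=blobs(T[3],(8,150,200),(24,255,255),(245,222,270,248));print(h[:3])
print(blobs(S[3],(8,150,150),(20,255,255),(270,235,305,285))[:4])
print('orange tab',P((291.5,248),(230+122/4.6,150+381/4.6)))
print('orange rim z.045', plane(T,(257,236.5),.042),'blue', plane(T,(230+518/4.6,150+407/4.6),.042))
E
```

```text
stopL (array([0.59970498, 0.04191805, 0.17057254]), [np.float64(1.2), np.float64(1.2)])
stopR (array([ 0.61271807, -0.17034269,  0.17440704]), [np.float64(2.3), np.float64(2.3)])
hub (array([ 0.60778061, -0.08037285,  0.16875035]), [np.float64(1.0), np.float64(1.0)])
blue tab (array([ 0.44333044, -0.22146608,  0.10661836]), [np.float64(0.5), np.float64(0.5)])
[(32, [254, 228, 6, 8], [256.1, 231.2])]
[(1212, [270, 235, 35, 50], [286.8, 256.0])]
orange tab (array([0.45596929, 0.0340192 , 0.11564097]), [np.float64(1.2), np.float64(1.2)])
orange rim z.045 [0.45813112 0.03638487 0.042     ] blue [ 0.44593323 -0.21955886  0.042     ]
```

Call:
play_rows(plan=[{"xyz":[-31,23.5,0],"delta_rot":[0,0,0],"gripper":0.4},{"xyz":[-31,23.5,0],"delta_rot":[0,0,0],"gripper":0.4},{"xyz":[-31,23.5,0],"delta_rot":[0,0,0],"gripper":0.4},{"xyz":[-31,23.5,0],"delta_rot":[0,0,0],"gripper":0.4},{"xyz":[-31,23.5,0],"delta_rot":[0,0,0],"gripper":0.4},{"xyz":[-31,23.5,0],"delta_rot":[0,0,0],"gripper":0.4},{"xyz":[-31,23.5,0],"delta_rot":[0,0,0],"gripper":0.4},{"xyz":[-31,23.5,0],"delta_rot":[0,0,0],"gripper":0.4},{"xyz":[-31,23.5,0],"delta_rot":[0,0,0],"gripper":0.4},{"xyz":[-31,23.5,0],"delta_rot":[0,0,0],"gripper":0.4},{"xyz":[-31,23.5,0],"delta_rot":[0,0,0],"gripper":0.4},{"xyz":[-31,23.5,0],"delta_rot":[0,0,0],"gripper":0.4}])

```text
clock: 1.15
ee_pos: [0.4361, -0.2217, 0.2563]
ee_rot: [[-0.973, -0.231, 0.0], [-0.231, 0.973, 0.0], [-0.0, 0.0, -1.0]]
force: [-0.4, -1.0, 0.7]
grip_width: 0.0515
finger_force: 0.0
```

```bash
python3 - <<'E'
from h import *
from station import bot
o=bot.get_obs();print(o['ee_pos'],np.round(o['ee_rot'],3).tolist())
c=wcam(bot);np.savez('w1.npz',K=c[0],R=c[1],t=c[2],img=c[3]);cv2.imwrite('pics/w1.png',c[3][:,:,::-1])
print(blobs(c[3],(100,120,40),(125,255,255))[:6])
E
```

```text
[ 0.43610919 -0.22170504  0.256349  ] [[-0.973, -0.231, 0.0], [-0.231, 0.973, 0.0], [-0.0, 0.0, -1.0]]
[(5003, [136, 60, 88, 100], [179.5, 110.4]), (2930, [102, 196, 110, 89], [157.9, 241.2]), (1092, [84, 260, 66, 47], [116.3, 283.0]), (643, [271, 177, 32, 50], [285.0, 207.7]), (253, [144, 201, 21, 21], [154.5, 210.7]), (246, [257, 173, 21, 41], [264.7, 194.5])]
```

View pics/w1.png

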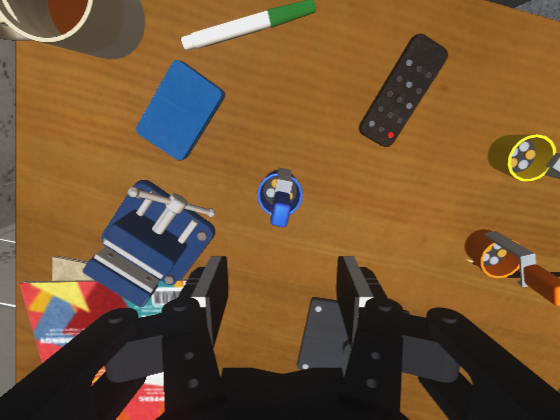

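```bash
python3 - <<'E'
from h import *
c=cam('w1');i=c[3]
f=lambda x,y,w,h,k:cv2.resize(i[y:y+h,x:x+w],None,fx=k,fy=k,interpolation=cv2.INTER_CUBIC)
a=f(250,160,60,72,8);b=f(460,222,100,86,6);a=cv2.resize(a,(400,480))
b=cv2.resize(b,(400,344));b=np.vstack([b,np.zeros((136,400,3),np.uint8)])
cv2.imwrite('pics/c2.png',np.hstack([a,b])[:,:,::-1])
E
```

```text
(no output)
```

View pics/c2.png

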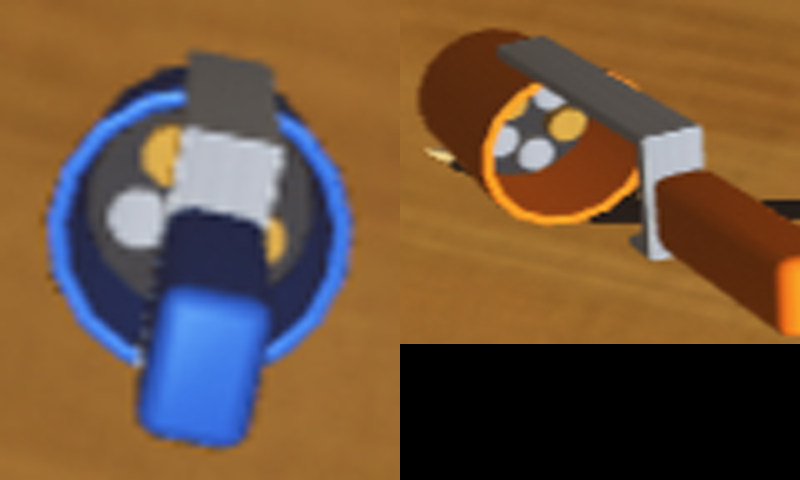

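The left crop shows the blue tab top at crop (205,365), with the steel strap behind it at (230,175). It's the right pot: blue tab and blue rim. The right crop shows the orange pot, with its strap edge from (640,135) to (652,258).

```bash
python3 - <<'E'
from h import *
c=cam('w1');T=cam('top');S=cam('scene')
f=lambda p:(250+p[0]/6.667,160+p[1]/6.667)
g=lambda p:(460+(p[0]-400)/4,222+p[1]/4)
pr=lambda n,p:print(n,np.round(p,4))
t=[plane(c,f(p),.126) for p in [(168,290),(270,300),(240,445),(140,425)]]
pr('tabtop',np.mean(t,0)); d=(t[2]+t[3]-t[0]-t[1]);pr('yaw',np.degrees(np.arctan2(d[1],d[0])));pr('len',np.linalg.norm(d)/2)
s=[plane(c,f(p),.084) for p in [(187,130),(285,150)]];pr('back',np.mean(s,0));e=s[0]-s[1];print('edge yaw',np.degrees(np.arctan2(-e[0],e[1])),np.linalg.norm(e))
m=np.array(f((205,365)));pr('tri tab top', tri([ray(c,m),ray(T,(345.9,236.1))])[0])
o=[plane(c,g(p),.084) for p in [(640,135),(652,258),(702,126)]];d=o[1]-o[0];pr('or',o);print(np.degrees(np.arctan2(d[1],d[0])),np.linalg.norm(d))
e=o[0]-o[2];print(np.degrees(np.arctan2(-e[0],e[1])),np.linalg.norm(e))
E
```

```text
tabtop [ 0.4417 -0.2206  0.126 ]
yaw 2.1903
len 0.0178
back [ 0.423  -0.2208  0.084 ]
edge yaw -178.3768912535025 0.013466849674594028
tri tab top [ 0.4408 -0.2199  0.1256]
or [[0.4421 0.0158 0.084 ]
 [0.4723 0.0333 0.084 ]
 [0.4365 0.0293 0.084 ]]
30.097718147942256 0.034808274596215036
-157.30324697154774 0.01456819745339629
```

Call:
play_rows(squeeze=50, plan=[{"xyz":[-3,0,0],"delta_rot":[0,0,0.1],"gripper":0.4},{"xyz":[-3,0,0],"delta_rot":[0,0,0.1],"gripper":0.4},{"xyz":[0,0,35],"delta_rot":[0,0,0],"gripper":0.4},{"xyz":[0,0,35],"delta_rot":[0,0,0],"gripper":0.4},{"xyz":[0,0,35],"delta_rot":[0,0,0],"gripper":0.4},{"xyz":[0,0,20],"delta_rot":[0,0,0],"gripper":0.4},{"xyz":[0,0,13],"delta_rot":[0,0,0],"gripper":0.4},{"xyz":[0,0,0],"delta_rot":[0,0,0],"gripper":0.4}])

```text
clock: 1.87
ee_pos: [0.4397, -0.2221, 0.1152]
ee_rot: [[-0.999, -0.033, -0.005], [-0.033, 0.999, 0.001], [0.005, 0.001, -1.0]]
force: [-0.2, 0.1, 0.1]
grip_width: 0.0513
finger_force: 0.0
```

```bash
python3 - <<'E'
from h import *
from station import bot
c=wcam(bot);np.savez('w2.npz',K=c[0],R=c[1],t=c[2],img=c[3])
b=blobs(c[3],(100,120,40),(125,255,255),None,100);print(b[:5]); o=bot.get_obs()
p=o['ee_pos'];print(p,np.round(o['ee_rot'],3).tolist(),o['force'])
# project predicted tab top centre
for X in [(.4417,-.2206,.126),tuple(p+o['ee_rot']@[0,0,.006])]:
    q=c[0]@(c[1]@np.array(X)+c[2]);print(q[:2]/q[2])
E
```

```text
[(13280, [40, 64, 125, 156], [100.4, 141.7]), (4207, [246, 213, 75, 129], [283.2, 282.5]), (853, [9, 325, 75, 57], [34.6, 359.1]), (706, [57, 262, 57, 30], [85.0, 276.2]), (604, [129, 293, 49, 25], [150.6, 302.6])]
[ 0.44076315 -0.22257633  0.11773591] [[-0.999, -0.033, -0.002], [-0.033, 0.999, -0.0], [0.002, 0.0, -1.0]] [ 0.72648553 -0.38008301  0.63795618]
[284.46333965 322.01390243]
[279.52165251 298.91787732]
```

Call:
play_rows(squeeze=50, plan=[{"xyz":[-1,2,0],"delta_rot":[0,0,0],"gripper":0.7},{"xyz":[0,0,0],"delta_rot":[0,0,0],"gripper":0.8},{"xyz":[0,0,0],"delta_rot":[0,0,0],"gripper":1},{"xyz":[0,0,0],"delta_rot":[0,0,0],"gripper":1},{"xyz":[0,0,0],"delta_rot":[0,0,0],"gripper":1},{"xyz":[0,0,0],"delta_rot":[0,0,0],"gripper":1},{"xyz":[0,0,0],"delta_rot":[0,0,0],"gripper":1}])

```text
clock: 2.5
ee_pos: [0.443, -0.2208, 0.12]
ee_rot: [[-0.999, -0.033, 0.003], [-0.033, 0.999, -0.001], [-0.003, -0.001, -1.0]]
force: [-0.3, -0.3, 6.1]
grip_width: 0.013
finger_force: 50.4
```

Call:
play_rows(plan=[{"xyz":[0,0,-10],"delta_rot":[0,0,0],"gripper":1},{"xyz":[0,0,-25],"delta_rot":[0,0,0],"gripper":1},{"xyz":[0,0,-30],"delta_rot":[0,0,0],"gripper":1},{"xyz":[-13,22,-14],"delta_rot":[0,0,0],"gripper":1},{"xyz":[-13,22,-14],"delta_rot":[0,0,0],"gripper":1},{"xyz":[-13,22,-14],"delta_rot":[0,0,-0.009],"gripper":1},{"xyz":[-13,22,0],"delta_rot":[0,0,-0.009],"gripper":1},{"xyz":[-13,22,0],"delta_rot":[0,0,-0.009],"gripper":1},{"xyz":[-13,22,0],"delta_rot":[0,0,0],"gripper":1},{"xyz":[-13,22,0],"delta_rot":[0,0,0],"gripper":1},{"xyz":[-13,22,0],"delta_rot":[0,0,0],"gripper":1},{"xyz":[-13,20,0],"delta_rot":[0,0,0],"gripper":1}])

```text
clock: 3.5
ee_pos: [0.5498, -0.0176, 0.2253]
ee_rot: [[-0.998, -0.06, -0.001], [-0.06, 0.998, 0.0], [0.001, 0.0, -1.0]]
force: [0.2, -0.8, -0.5]
grip_width: 0.0133
finger_force: 49.5
```

```bash
python3 - <<'E'
from h import *
from station import bot
c=wcam(bot);np.savez('w3.npz',K=c[0],R=c[1],t=c[2],img=c[3]);cv2.imwrite('pics/w3.png',c[3][:,:,::-1])
o=bot.get_obs();print(o['clock'],o['ee_pos'],np.round(o['ee_rot'],3).tolist(),o['force'],o['grip_width'])
print(blobs(c[3],(0,150,80),(6,255,255),None,30)[:5])
for n in ['top','scene']:
    d=bot.get_image(n);np.savez(n+'3.npz',K=d['intrinsics'],R=d['R'],t=d['t'],img=d['img'])
print(blobs(d['img'],(100,120,40),(125,255,255),None,30)[:6])
E
```

```text
3.55 [ 0.55117526 -0.0149081   0.22446013] [[-0.998, -0.062, -0.001], [-0.062, 0.998, 0.001], [0.001, 0.001, -1.0]] [-0.38016951  1.27832341 -2.19281414] 0.013277647254436021
[(1092, [0, 345, 34, 49], [15.1, 372.7]), (689, [0, 268, 37, 26], [14.7, 280.8]), (673, [12, 305, 36, 41], [27.0, 326.0]), (258, [524, 0, 26, 20], [539.1, 8.1]), (200, [52, 353, 20, 17], [62.1, 359.8])]
[(333, [360, 183, 35, 18], [378.5, 190.5]), (286, [255, 200, 18, 25], [263.5, 212.2]), (215, [46, 402, 26, 18], [60.3, 411.5]), (69, [317, 175, 20, 9], [326.3, 179.5]), (68, [71, 412, 12, 8], [77.3, 416.2]), (46, [273, 314, 10, 9], [278.1, 317.4])]
```

View pics/w3.png

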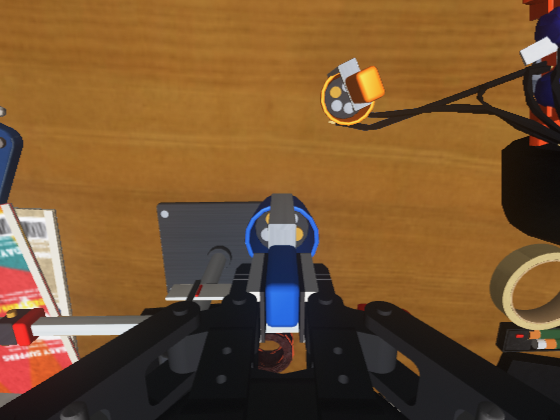

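```bash
python3 - <<'E'
from h import *
T=cam('top');S=cam('scene');w=cam('w3')
def white(c,box,vmin=150,smax=60):
    h=cv2.cvtColor(c[3],cv2.COLOR_RGB2HSV);m=cv2.inRange(h,(0,0,vmin),(180,smax,255))
    x0,y0,x1,y1=box;k=np.zeros_like(m);k[y0:y1,x0:x1]=255;m&=k
    n,l,s,cc=cv2.connectedComponentsWithStats(m);i=1+np.argmax(s[1:,4]) ;return np.argwhere(m>0)[:,::-1].astype(float)
p=white(T,(254,165,326,190));vx,vy,x0,y0=cv2.fitLine(p.astype(np.float32),cv2.DIST_HUBER,0,.01,.01).ravel()
L=lambda u:plane(T,(u,y0+vy/vx*(u-x0)),.170)
a,b=L(255),L(325);d=a-b;print(len(p),'bar yaw',np.degrees(np.arctan2(-d[0],d[1])),'x at y=-.0185',np.interp(-.0185,[b[1],a[1]],[b[0],a[0]]),'x at -.08',np.interp(-.08,[b[1],a[1]],[b[0],a[0]]))
# stops in top
hL=plane(T,(252,179.2),.172);hR=plane(T,(327.3,172.2),.172);print(hL,hR)
# red columns profile in top for inner edges
for u in list(range(246,258))+list(range(320,334)):
    v=y0+vy/vx*(u-x0);print(u,T[3][int(round(v)),u].tolist(),round(float(plane(T,(u,v),.172)[1]),4))
# wrist bar edges col 60..140
print([w[3][300:350:1,u].mean(1).astype(int).tolist() for u in (80,130)])
E
```

```text
215 bar yaw 4.096735899320726 x at y=-.0185 0.6043888215921244 x at -.08 0.608793674806754
[0.60052904 0.04226299 0.172     ] [ 0.61570869 -0.16993606  0.172     ]
246 [176, 181, 179] 0.0591
247 [143, 147, 147] 0.0563
248 [98, 99, 100] 0.0535
249 [81, 81, 82] 0.0507
250 [103, 75, 76] 0.0479
251 [164, 68, 65] 0.0451
252 [221, 80, 72] 0.0423
253 [232, 110, 104] 0.0395
254 [218, 168, 164] 0.0367
255 [204, 200, 197] 0.0338
256 [206, 209, 208] 0.031
257 [209, 214, 213] 0.0282
320 [207, 212, 210] -0.1493
321 [210, 214, 214] -0.1521
322 [210, 215, 215] -0.1549
323 [210, 215, 217] -0.1577
324 [207, 213, 214] -0.1606
325 [207, 192, 194] -0.1634
326 [224, 143, 141] -0.1662
327 [232, 96, 90] -0.169
328 [206, 75, 70] -0.1719
329 [144, 77, 76] -0.1747
330 [96, 80, 83] -0.1775
331 [83, 82, 83] -0.1803
332 [116, 118, 120] -0.1832
333 [174, 180, 181] -0.186
[[91, 93, 93, 95, 94, 94, 96, 96, 96, 96, 97, 96, 95, 95, 96, 101, 97, 95, 99, 102, 104, 105, 105, 109, 146, 229, 228, 229, 229, 229, 228, 226, 225, 226, 225, 156, 98, 97, 95, 94, 92, 90, 92, 91, 89, 89, 89, 88, 89, 91], [92, 91, 88, 89, 88, 86, 84, 84, 83, 84, 84, 84, 84, 84, 84, 81, 91, 93, 97, 99, 100, 99, 102, 116, 216, 226, 227, 225, 172, 28, 27, 28, 27, 26, 27, 27, 27, 27, 27, 26, 26, 26, 26, 25, 26, 25, 24, 24, 26, 25]]
```

```bash
python3 - <<'E'
from h import *
w=cam('w3');print(w[0][0,0])
for p in [(80,324.3),(80,335.3),(130,323.8)]: print(plane(w,p,.17))
def L(y): return .6044-(y+.0185)*np.tan(np.radians(4.1))
print([L(plane(w,p,.17)[1]) for p in [(80,324.3),(80,335.3)]])
# height of bar top: triangulate right red stop centre wrist vs top
b=[x for x in blobs(w[3],(0,150,80),(6,255,255),(0,295,60,360),30)];print(b[:4])
# held tab centre top in scene/top/wrist
T3=cam('top3');S3=cam('scene3')
print(blobs(T3[3],(100,120,40),(125,255,255),(240,170,330,230),5)[:4],blobs(S3[3],(100,120,40),(125,255,255),(235,150,300,240),5)[:4])
print(blobs(w[3],(100,120,120),(125,255,255),(260,230,305,345),30)[:4])
E
```

```text
329.8456877916346
[ 0.6087463  -0.13763381  0.17      ]
[ 0.61681069 -0.13857296  0.17      ]
[ 0.60654202 -0.10698509  0.17      ]
[np.float64(0.6129396176072138), np.float64(0.6130069364744647)]
[(673, [12, 305, 36, 41], [27.0, 326.0]), (126, [0, 345, 29, 15], [8.4, 351.3]), (41, [52, 353, 8, 7], [56.1, 356.1]), (39, [0, 301, 18, 5], [8.3, 302.5])]
[(10, [276, 194, 4, 10], [278.4, 198.5])] [(286, [255, 200, 18, 25], [263.5, 212.2]), (27, [269, 182, 3, 14], [270.1, 187.1])]
[(1375, [266, 284, 33, 43], [281.9, 304.9])]
```

```bash
python3 - <<'E'
from h import *
from station import bot
o=bot.get_obs();print(o['clock'],o['ee_pos'],np.round(o['ee_rot'],3).tolist(),o['force'],o['torque'])
w=cam('w3');p=np.array([.55117526,-.0149081,.22446]);R=np.array([[-.998,-.062,-.001],[-.062,.998,.001],[.001,.001,-1]])
for q in [(282.5,284),(282.5,305),(282.5,327)]: print(1e3*R.T@(plane(w,q,p[2]+.006)-p))
# orange
T=w
h=cv2.cvtColor(w[3],cv2.COLOR_RGB2HSV);m=cv2.inRange(h,(8,150,215),(20,255,255));k=np.zeros_like(m);k[55:110,350:395]=255;m&=k
m=cv2.morphologyEx(m,cv2.MORPH_OPEN,np.ones((5,5)));c=max(cv2.findContours(m,0,1)[0],key=cv2.contourArea);r=cv2.minAreaRect(c);print(r)
B=[plane(w,q,.126) for q in cv2.boxPoints(r)];print(np.round(B,4).tolist(),np.mean(B,0))
for i in range(4): d=B[(i+1)%4]-B[i];print(np.degrees(np.arctan2(d[1],d[0])),np.linalg.norm(d))
E
```

```text
3.65 [ 0.54976523 -0.01778488  0.22466815] [[-0.998, -0.062, -0.002], [-0.062, 0.998, 0.0], [0.002, 0.0, -1.0]] [ 0.45508454 -0.14446742 -1.64390047] [-0.07857872 -0.00154789  0.00157464]
[12.40534193 -1.84764252 -5.99035761]
[ 3.16562574 -1.85715117 -5.99901738]
[-6.94561834 -1.86755671 -6.00849398]
((379.5, 88.0), (16.0, 7.0), 90.0)
[[0.4546, 0.0352, 0.126], [0.4543, 0.0395, 0.126], [0.4636, 0.0408, 0.126], [0.4638, 0.0365, 0.126]] [0.4590575  0.03798654 0.126     ]
93.4672248749135 0.004304796952979585
8.568966288426491 0.00935434415075052
-86.53399748016675 0.004362425675445859
-171.7827549178078 0.009349302998591174
```

Call:
play_rows(plan=[{"xyz":[-10,0,0],"delta_rot":[0,0,-0.008],"gripper":1},{"xyz":[-14,0,0],"delta_rot":[0,0,0],"gripper":1},{"xyz":[-14,0,0],"delta_rot":[0,0,0],"gripper":1},{"xyz":[-12,0,0],"delta_rot":[0,0,0],"gripper":1},{"xyz":[-6,0,0],"delta_rot":[0,0,0],"gripper":1},{"xyz":[0,0,0],"delta_rot":[0,0,0],"gripper":1},{"xyz":[0,0,4],"delta_rot":[0,0,0],"gripper":1},{"xyz":[0,0,4],"delta_rot":[0,0,0],"gripper":1},{"xyz":[0,0,3],"delta_rot":[0,0,0],"gripper":1},{"xyz":[0,0,1],"delta_rot":[0,0,0],"gripper":1},{"xyz":[0,0,0],"delta_rot":[0,0,0],"gripper":1},{"xyz":[0,0,0],"delta_rot":[0,0,0],"gripper":1}])

```text
clock: 4.65
ee_pos: [0.6054, -0.0154, 0.2135]
ee_rot: [[-0.998, -0.068, 0.0], [-0.068, 0.998, 0.0], [-0.0, 0.0, -1.0]]
force: [-0.3, -0.4, -0.5]
grip_width: 0.0133
finger_force: 49.4
```

```bash
python3 - <<'E'
from h import *
from station import bot
d=bot.get_image('scene');i=d['img'];np.savez('scene4.npz',K=d['intrinsics'],R=d['R'],t=d['t'],img=i)
o=bot.get_obs();print(o['clock'],o['ee_pos'],o['force'],o['torque'])
a=cv2.resize(i[120:235,200:340],(730,600),interpolation=cv2.INTER_CUBIC);cv2.imwrite('pics/s4.png',a[:,:,::-1])
E
```

```text
4.7 [ 0.60550255 -0.0153668   0.21359836] [ 0.36039308  0.81815909 -1.08029469] [-0.05479117 -0.01626249  0.04679475]
```

View pics/s4.png

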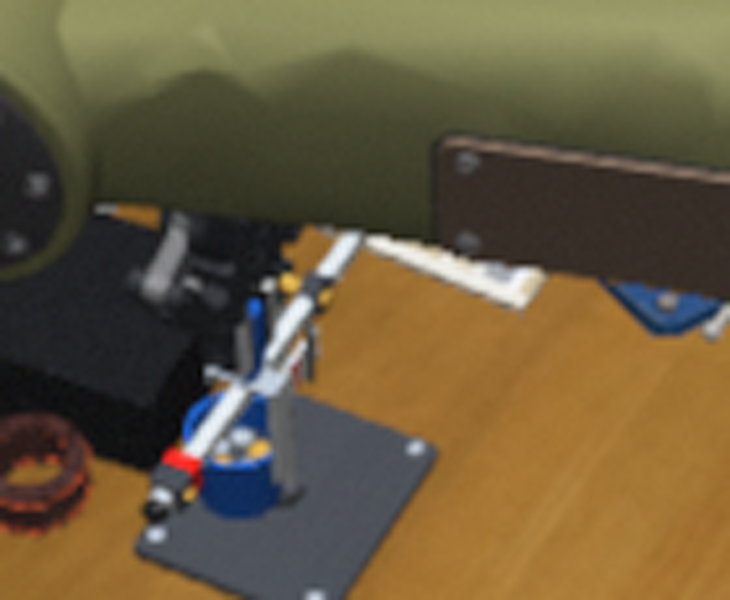

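Call:
play_rows(plan=[{"xyz":[0,2,1],"delta_rot":[0,0,0],"gripper":1},{"xyz":[0,6,1],"delta_rot":[0,0,0],"gripper":1},{"xyz":[0,8,0.5],"delta_rot":[0,0,0],"gripper":1},{"xyz":[0,8,0],"delta_rot":[0,0,0],"gripper":1},{"xyz":[0,8,0],"delta_rot":[0,0,0],"gripper":1},{"xyz":[0,4,0],"delta_rot":[0,0,0],"gripper":1},{"xyz":[0,2,0],"delta_rot":[0,0,0],"gripper":1},{"xyz":[0,0,0],"delta_rot":[0,0,0],"gripper":1},{"xyz":[0,0,0],"delta_rot":[0,0,0],"gripper":1}])

```text
clock: 5.45
ee_pos: [0.603, 0.0226, 0.2108]
ee_rot: [[-0.998, -0.068, -0.0], [-0.068, 0.998, -0.0], [0.0, -0.0, -1.0]]
force: [-0.4, 0.4, -1.2]
grip_width: 0.0134
finger_force: 49.5
```

Call:
play_rows(plan=[{"xyz":[0,1.5,0],"delta_rot":[0,0,0],"gripper":1},{"xyz":[0,1.5,0],"delta_rot":[0,0,0],"gripper":1},{"xyz":[0,0,0],"delta_rot":[0,0,0],"gripper":1}])

```text
clock: 5.7
ee_pos: [0.6028, 0.0255, 0.2108]
ee_rot: [[-0.998, -0.068, -0.0], [-0.068, 0.998, 0.0], [0.0, 0.0, -1.0]]
force: [-0.1, 0.1, -1.1]
grip_width: 0.0134
finger_force: 49.5
```

Call:
play_rows(plan=[{"xyz":[0,1.5,0],"delta_rot":[0,0,0],"gripper":1},{"xyz":[0,0,0],"delta_rot":[0,0,0],"gripper":1},{"xyz":[0,0,0],"delta_rot":[0,0,0],"gripper":1}])

```text
clock: 5.95
ee_pos: [0.6027, 0.027, 0.2108]
ee_rot: [[-0.998, -0.068, -0.0], [-0.068, 0.998, 0.0], [0.0, 0.0, -1.0]]
force: [0.7, 0.4, -0.3]
grip_width: 0.0134
finger_force: 49.5
```

Call:
play_rows(plan=[{"xyz":[0,1,0],"delta_rot":[0,0,0],"gripper":1},{"xyz":[0,1,0],"delta_rot":[0,0,0],"gripper":1},{"xyz":[0,0,0],"delta_rot":[0,0,0],"gripper":1}])

```text
clock: 6.2
ee_pos: [0.6026, 0.0287, 0.2109]
ee_rot: [[-0.998, -0.068, -0.0], [-0.068, 0.998, -0.001], [0.0, -0.001, -1.0]]
force: [0.9, -2.5, -1.8]
grip_width: 0.0132
finger_force: 49.3
```

Call:
play_rows(plan=[{"xyz":[0,1,0],"delta_rot":[0,0,0],"gripper":1},{"xyz":[0,0.5,0],"delta_rot":[0,0,0],"gripper":1},{"xyz":[0,0,0],"delta_rot":[0,0,0],"gripper":1}])

```text
clock: 6.45
ee_pos: [0.6025, 0.0298, 0.2109]
ee_rot: [[-0.998, -0.067, -0.0], [-0.067, 0.998, -0.001], [0.0, -0.001, -1.0]]
force: [0.7, -4.4, -1.8]
grip_width: 0.0133
finger_force: 49.3
```

Call:
play_rows(plan=[{"xyz":[0,0.7,0],"delta_rot":[0,0,0],"gripper":1},{"xyz":[0,0.7,0],"delta_rot":[0,0,0],"gripper":1},{"xyz":[0,0,0],"delta_rot":[0,0,0],"gripper":1},{"xyz":[0,0,0],"delta_rot":[0,0,0],"gripper":1}])

```text
clock: 6.78
ee_pos: [0.6024, 0.0307, 0.211]
ee_rot: [[-0.998, -0.067, -0.0], [-0.067, 0.998, -0.002], [0.0, -0.002, -1.0]]
force: [1.7, -7.1, -0.8]
grip_width: 0.0135
finger_force: 49.3
```

Call:
play_rows(plan=[{"xyz":[0,0,0],"delta_rot":[0,0,0],"gripper":1},{"xyz":[0,0,0],"delta_rot":[0,0,0],"gripper":1},{"xyz":[0,0,0],"delta_rot":[0,0,0],"gripper":1},{"xyz":[0,0,0],"delta_rot":[0,0,0],"gripper":1},{"xyz":[0,0,0],"delta_rot":[0,0,0],"gripper":1},{"xyz":[0,0,0],"delta_rot":[0,0,0],"gripper":1},{"xyz":[0,0,0],"delta_rot":[0,0,0],"gripper":1}])

```text
clock: 7.37
ee_pos: [0.6024, 0.0307, 0.2109]
ee_rot: [[-0.998, -0.067, -0.0], [-0.067, 0.998, -0.002], [0.0, -0.002, -1.0]]
force: [1.5, -7.1, -1.6]
grip_width: 0.0135
finger_force: 49.3
```

Call:
play_rows(plan=[{"xyz":[0,-0.3,1],"delta_rot":[0,0,0],"gripper":1},{"xyz":[0,-0.3,1],"delta_rot":[0,0,0],"gripper":1},{"xyz":[0,-0.3,1],"delta_rot":[0,0,0],"gripper":1},{"xyz":[0,-0.3,1],"delta_rot":[0,0,0],"gripper":1},{"xyz":[0,-0.3,1],"delta_rot":[0,0,0],"gripper":1},{"xyz":[0,-0.3,1],"delta_rot":[0,0,0],"gripper":1},{"xyz":[0,0,0],"delta_rot":[0,0,0],"gripper":1},{"xyz":[0,0,0],"delta_rot":[0,0,0],"gripper":1}])

```text
clock: 8.03
ee_pos: [0.6025, 0.0299, 0.2048]
ee_rot: [[-0.998, -0.068, -0.0], [-0.068, 0.998, -0.0], [0.0, -0.0, -1.0]]
force: [-0.2, -4.0, 0.2]
grip_width: 0.0131
finger_force: 49.6
```

Call:
play_rows(plan=[{"xyz":[0,0,1],"delta_rot":[0,0,0],"gripper":1},{"xyz":[0,0,1],"delta_rot":[0,0,0],"gripper":1},{"xyz":[0,0,1],"delta_rot":[0,0,0],"gripper":1},{"xyz":[0,0,1],"delta_rot":[0,0,0],"gripper":1},{"xyz":[0,0,0],"delta_rot":[0,0,0],"gripper":1},{"xyz":[0,0,0],"delta_rot":[0,0,0],"gripper":1}])

```text
clock: 8.53
ee_pos: [0.6025, 0.03, 0.2007]
ee_rot: [[-0.998, -0.068, -0.0], [-0.068, 0.998, -0.0], [0.0, -0.0, -1.0]]
force: [1.1, -5.1, -1.1]
grip_width: 0.0133
finger_force: 49.6
```

```bash
python3 - <<'E'
from station import bot
import numpy as np
F=[]
for i in range(6):
    bot.get_image('top'); o=bot.get_obs(); F.append(o['force'])
print(o['clock'],o['ee_pos'],np.round(np.mean(F,0),2),np.std(F,0))
E
```

```text
8.8333 [0.60246411 0.03004919 0.20076591] [ 0.36 -5.13  0.01] [0.28627024 0.57762047 0.73871423]
```

Call:
play_rows(plan=[{"xyz":[0,-0.3,1],"delta_rot":[0,0,0],"gripper":1},{"xyz":[0,-0.3,1],"delta_rot":[0,0,0],"gripper":1},{"xyz":[0,-0.4,1],"delta_rot":[0,0,0],"gripper":1},{"xyz":[0,-0.3,0],"delta_rot":[0,0,0],"gripper":1},{"xyz":[0,-0.3,0],"delta_rot":[0,0,0],"gripper":1},{"xyz":[0,0,0],"delta_rot":[0,0,0],"gripper":1}])

```text
clock: 9.33
ee_pos: [0.6026, 0.0289, 0.1978]
ee_rot: [[-0.998, -0.068, -0.0], [-0.068, 0.998, 0.001], [-0.0, 0.001, -1.0]]
force: [-0.4, -2.6, 0.3]
grip_width: 0.0135
finger_force: 49.7
```

```bash
cat > f.py <<'E'
from h import *
from station import bot
F=[]
for i in range(8):
    d=bot.get_image('scene'); o=bot.get_obs(); F.append(o['force'])
print(o['clock'],o['ee_pos'],np.round(np.mean(F,0),2))
S=d['intrinsics'],d['R'],d['t'],d['img']
print('redL',blobs(S[3],(0,150,80),(6,255,255),(215,195,250,235),5)[:3])
np.savez('sc.npz',K=S[0],R=S[1],t=S[2],img=S[3])
E
python3 f.py
```

```text
9.7333 [0.60258826 0.02863582 0.1978033 ] [ 0.01 -2.06 -0.21]
redL [(21, [232, 210, 7, 7], [235.0, 212.3]), (6, [215, 210, 2, 5], [215.7, 212.0])]
```

Call:
play_rows(plan=[{"xyz":[0,-0.2,1],"delta_rot":[0,0,0],"gripper":1},{"xyz":[0,-0.2,1],"delta_rot":[0,0,0],"gripper":1},{"xyz":[0,-0.2,0.5],"delta_rot":[0,0,0],"gripper":1},{"xyz":[0,0,0],"delta_rot":[0,0,0],"gripper":1},{"xyz":[0,0,0],"delta_rot":[0,0,0],"gripper":1}])

```text
clock: 10.15
ee_pos: [0.6027, 0.0281, 0.1952]
ee_rot: [[-0.998, -0.068, 0.0], [-0.068, 0.998, 0.0], [-0.0, 0.0, -1.0]]
force: [0.7, -0.3, 0.1]
grip_width: 0.0133
finger_force: 49.7
```

```bash
python3 f.py
```

```text
10.55 [0.6026553  0.0279885  0.19530593] [-0.13  0.06 -0.25]
redL [(23, [232, 211, 7, 7], [235.5, 213.2])]
```

Call:
play_rows(plan=[{"xyz":[0,0,0.7],"delta_rot":[0,0,0],"gripper":1},{"xyz":[0,0,0],"delta_rot":[0,0,0],"gripper":1},{"xyz":[0,0,0],"delta_rot":[0,0,0],"gripper":0.82},{"xyz":[0,0,0],"delta_rot":[0,0,0],"gripper":0.76},{"xyz":[0,0,0],"delta_rot":[0,0,0],"gripper":0.7},{"xyz":[0,0,0],"delta_rot":[0,0,0],"gripper":0.7},{"xyz":[0,0,0],"delta_rot":[0,0,0],"gripper":0.7}])

```text
clock: 11.13
ee_pos: [0.6026, 0.0279, 0.1946]
ee_rot: [[-0.998, -0.068, -0.0], [-0.068, 0.998, 0.0], [0.0, 0.0, -1.0]]
force: [-0.7, 0.5, 0.4]
grip_width: 0.0257
finger_force: 0.0
```

```bash
python3 f.py; python3 - <<'E'
from h import *
from station import bot
S=cam('sc');w=wcam(bot)
a=cv2.resize(S[3][150:250,190:310],(480,400),interpolation=cv2.INTER_CUBIC);b=cv2.resize(w[3][180:380,170:390],(440,400))[:, :320]
b=cv2.resize(w[3][180:400,180:380],(318,350));b=np.vstack([b,np.zeros((50,318,3),np.uint8)])
cv2.imwrite('pics/s5.png',np.hstack([a,b])[:,:,::-1])
E
```

```text
11.5333 [0.60262088 0.02789282 0.19459724] [-0.18  0.03 -0.04]
redL [(20, [232, 211, 7, 6], [235.2, 213.0])]
```

View pics/s5.png

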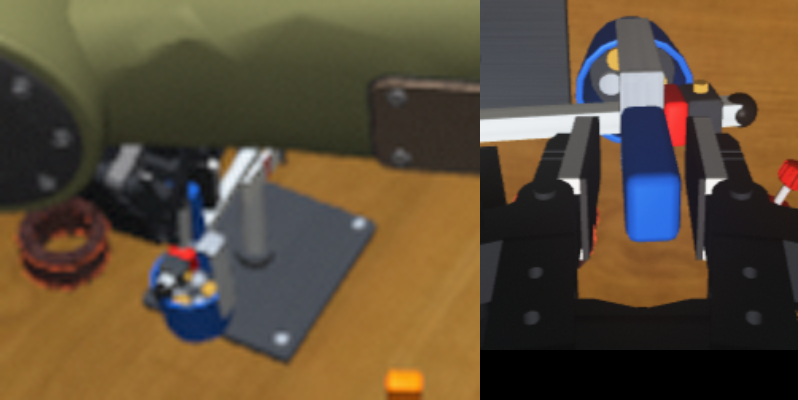

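The crops show the blue pot hanging on the left arm with its strap touching the red stop, at crop (675,115). The fingers are open clear of the tab. Next I lift away and look at the orange pot.

Call:
play_rows(plan=[{"xyz":[0,0,-6],"delta_rot":[0,0,0],"gripper":0.7},{"xyz":[0,0,-18],"delta_rot":[0,0,0],"gripper":0.7},{"xyz":[0,0,-28],"delta_rot":[0,0,0],"gripper":0.6},{"xyz":[18,2,-10],"delta_rot":[0,0,0],"gripper":0.5},{"xyz":[24,3,0],"delta_rot":[0,0,0],"gripper":0.5},{"xyz":[24,3,0],"delta_rot":[0,0,0],"gripper":0.5},{"xyz":[30,3,0],"delta_rot":[0,0,0],"gripper":0.5},{"xyz":[30,3,0],"delta_rot":[0,0,0],"gripper":0.5},{"xyz":[18,3,0],"delta_rot":[0,0,-0.1],"gripper":0.5},{"xyz":[0,0,0],"delta_rot":[0,0,-0.12],"gripper":0.5},{"xyz":[0,0,0],"delta_rot":[0,0,-0.1],"gripper":0.5},{"xyz":[0,0,0],"delta_rot":[0,0,-0.1],"gripper":0.5}])

```text
clock: 12.58
ee_pos: [0.4575, 0.0352, 0.2577]
ee_rot: [[-0.881, -0.474, 0.002], [-0.474, 0.881, 0.001], [-0.002, -0.0, -1.0]]
force: [0.7, 0.2, 0.2]
grip_width: 0.043
finger_force: 0.0
```

Call:
play_rows(plan=[{"xyz":[0,0,0],"delta_rot":[0,0,0],"gripper":0.5},{"xyz":[0,0,0],"delta_rot":[0,0,0],"gripper":0.5}])

```text
clock: 12.75
ee_pos: [0.4578, 0.0351, 0.2571]
ee_rot: [[-0.885, -0.466, 0.001], [-0.466, 0.885, 0.0], [-0.001, 0.0, -1.0]]
force: [0.3, -0.7, -0.2]
grip_width: 0.0424
finger_force: 0.0
```

```bash
python3 - <<'E'
from h import *
from station import bot
o=bot.get_obs();print(o['clock'],o['ee_pos'],np.round(o['ee_rot'],3).tolist())
w=wcam(bot);np.savez('w6.npz',K=w[0],R=w[1],t=w[2],img=w[3])
print(blobs(w[3],(4,150,60),(22,255,255),(180,100,380,330),50)[:5])
S=bot.get_image('scene')['img'];T=bot.get_image('top')['img']
a=cv2.resize(w[3][130:330,200:360],(480,600),interpolation=cv2.INTER_CUBIC);b=cv2.resize(S[130:260,190:270],(320,520));b=np.vstack([b,np.zeros((80,320,3),np.uint8)])
cv2.imwrite('pics/w6.png',np.hstack([a,b])[:,:,::-1])
E
```

```text
12.75 [0.45781606 0.03511811 0.25711349] [[-0.885, -0.466, 0.001], [-0.466, 0.885, 0.0], [-0.001, 0.0, -1.0]]
[(36704, [180, 100, 200, 230], [277.4, 200.3]), (371, [330, 222, 44, 24], [356.0, 230.7]), (180, [370, 228, 10, 31], [375.8, 241.2])]
```

View pics/w6.png

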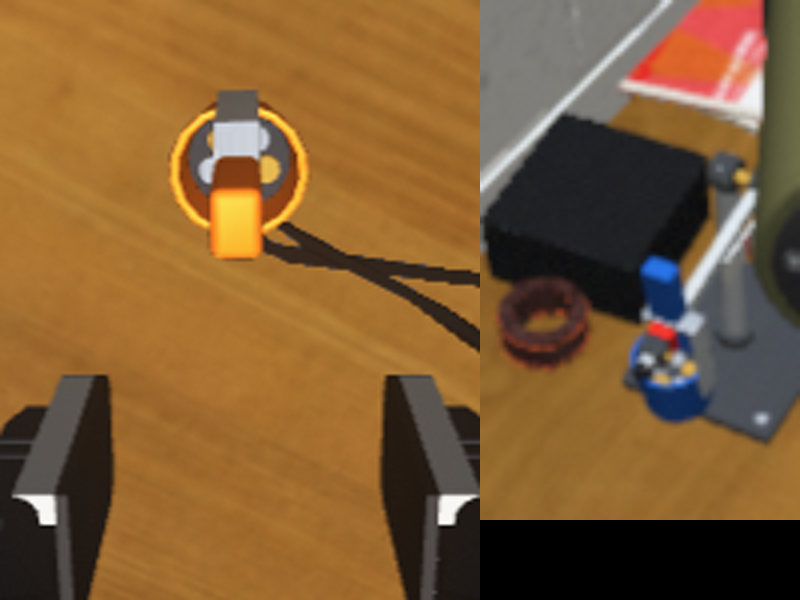

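The left crop shows the orange pot square to the tool, with its tab top centred at crop (236,224), i.e. image (278.7,204.7). The right crop shows the blue pot still hanging at its stop.

```bash
python3 - <<'E'
from h import *
w=cam('w6');T=cam('top');S=cam('scene')
R=np.array([[-.885,-.466,0],[-.466,.885,0],[0,0,-1]]);p=np.array([.4578,.0351,.2571])
g=lambda q:(200+q[0]/3,130+q[1]/3)
h1=plane(w,g((236,224)),.126);b=plane(w,g((237,123)),.084);print(h1,b,'tool',1e3*R.T@(h1-p),1e3*R.T@(b-p))
for pp in [((212,192),(211,258)),((262,192),(262,258))]:
    d=plane(w,g(pp[1]),.126)-plane(w,g(pp[0]),.126);print(np.degrees(np.arctan2(d[1],d[0])),np.linalg.norm(d))
print(tri([ray(w,g((236,224))),ray(T,(256.1,231.2))]))
E
```

```text
[0.45656219 0.03263742 0.126     ] [0.43984867 0.02379437 0.084     ] tool [  2.24302232  -1.60256    131.1       ] [ 21.15534999  -1.64016597 173.1       ]
26.388082889806228 0.018033530558608207
28.076777675886465 0.01802863846688432
(array([0.4655265 , 0.03670499, 0.09278006]), [np.float64(0.3), np.float64(0.3)])
```

Call:
play_rows(squeeze=50, plan=[{"xyz":[1,0,35],"delta_rot":[0,0,0.01],"gripper":0.5},{"xyz":[0,0,35],"delta_rot":[0,0,0],"gripper":0.5},{"xyz":[0,0,30],"delta_rot":[0,0,0],"gripper":0.5},{"xyz":[0,0,22],"delta_rot":[0,0,0],"gripper":0.5},{"xyz":[0,0,14],"delta_rot":[0,0,0],"gripper":0.5},{"xyz":[0,0,2],"delta_rot":[0,0,0],"gripper":0.6},{"xyz":[0,0,0],"delta_rot":[0,0,0],"gripper":0.75},{"xyz":[0,0,0],"delta_rot":[0,0,0],"gripper":1},{"xyz":[0,0,0],"delta_rot":[0,0,0],"gripper":1},{"xyz":[0,0,0],"delta_rot":[0,0,0],"gripper":1},{"xyz":[0,0,0],"delta_rot":[0,0,0],"gripper":1},{"xyz":[0,0,0],"delta_rot":[0,0,0],"gripper":1}])

```text
clock: 13.9
ee_pos: [0.4572, 0.0348, 0.1193]
ee_rot: [[-0.888, -0.46, 0.001], [-0.46, 0.888, 0.001], [-0.001, 0.0, -1.0]]
force: [-0.5, 0.2, 1.3]
grip_width: 0.0134
finger_force: 54.3
```

```bash
python3 - <<'E'
from station import bot
import numpy as np
o=bot.get_obs();print(o['clock'],o['ee_pos'],np.round(o['ee_rot'],3).tolist(),o['force'],o['grip_width'],o['finger_force'])
E
```

```text
13.9 [0.45723463 0.0348186  0.11933763] [[-0.888, -0.46, 0.001], [-0.46, 0.888, 0.001], [-0.001, 0.0, -1.0]] [-0.49606511  0.1846471   1.27462295] 0.013383810698113613 54.25974905490875
```

Call:
play_rows(plan=[{"xyz":[0,0,-10],"delta_rot":[0,0,0],"gripper":1},{"xyz":[0,0,-25],"delta_rot":[0,0,0],"gripper":1},{"xyz":[0,0,-30],"delta_rot":[0,0,0],"gripper":1},{"xyz":[-0.5,-20,-17],"delta_rot":[0,0,0],"gripper":1},{"xyz":[-0.5,-24,-15],"delta_rot":[0,0,0],"gripper":1},{"xyz":[-0.5,-24,-15],"delta_rot":[0,0,0],"gripper":1},{"xyz":[-1,-24,0],"delta_rot":[0,0,0],"gripper":1},{"xyz":[-1,-24,0],"delta_rot":[0,0,0],"gripper":1},{"xyz":[-1,-24,0],"delta_rot":[0,0,0],"gripper":1},{"xyz":[-1,-24,0],"delta_rot":[0,0,0],"gripper":1},{"xyz":[0,-24,0],"delta_rot":[0,0,0],"gripper":1},{"xyz":[0,-19,0],"delta_rot":[0,0,0],"gripper":1}])

```text
clock: 14.9
ee_pos: [0.5575, -0.1482, 0.231]
ee_rot: [[-0.888, -0.459, -0.0], [-0.459, 0.888, -0.0], [0.0, -0.0, -1.0]]
force: [-0.1, 0.3, -1.1]
grip_width: 0.0131
finger_force: 53.9
```

Call:
play_rows(plan=[{"xyz":[0,0,0],"delta_rot":[0,0,0.1],"gripper":1},{"xyz":[0,0,0],"delta_rot":[0,0,0.11],"gripper":1},{"xyz":[0,0,0],"delta_rot":[0,0,0.1],"gripper":1},{"xyz":[0,0,0],"delta_rot":[0,0,0.1],"gripper":1},{"xyz":[0,0,0],"delta_rot":[0,0,0],"gripper":1},{"xyz":[0,0,0],"delta_rot":[0,0,0],"gripper":1}])

```text
clock: 15.4
ee_pos: [0.557, -0.1467, 0.2311]
ee_rot: [[-0.998, -0.071, 0.0], [-0.071, 0.998, -0.0], [-0.0, -0.0, -1.0]]
force: [-0.3, 0.2, -0.9]
grip_width: 0.013
finger_force: 53.9
```

```bash
python3 - <<'E'
from h import *
from station import bot
o=bot.get_obs();print(o['clock'],o['ee_pos'],np.round(o['ee_rot'],3).tolist(),o['force'],o['grip_width'])
w=wcam(bot);np.savez('w7.npz',K=w[0],R=w[1],t=w[2],img=w[3])
R,p=o['ee_rot'],o['ee_pos']
b=blobs(w[3],(8,150,190),(22,255,255),(240,220,330,345),50);print(b[:3])
x,y,ww,hh=b[0][1]
for q in [(x+ww/2,y),(x+ww/2,y+hh)]: print(1e3*R.T@(plane(w,q,p[2]+.006)-p))
print('red',blobs(w[3],(0,150,80),(6,255,255),(60,240,500,360),30)[:5])
for u in (330,360,400,430): 
    col=w[3][270:360,u].mean(1).astype(int); k=np.where(col>190)[0]; print(u,(k.min()+270,k.max()+270,len(k)) if len(k) else None)
for n in ['top','scene']:
    d=bot.get_image(n);np.savez(n+'7.npz',K=d['intrinsics'],R=d['R'],t=d['t'],img=d['img'])
    print(n,'bluepot',blobs(d['img'],(100,120,40),(125,255,255),(220,165,275,240),8)[:3])
E
```

```text
15.4 [ 0.55701725 -0.1467101   0.23107124] [[-0.998, -0.071, 0.0], [-0.071, 0.998, -0.0], [-0.0, -0.0, -1.0]] [-0.33067031  0.22414905 -0.8712585 ] 0.012956155190045057
[(1362, [266, 284, 33, 43], [281.9, 305.1]), (162, [244, 220, 10, 38], [248.1, 237.6]), (149, [309, 220, 10, 36], [314.0, 236.8])]
[11.39358299  0.77449457 -6.00218496]
[-7.82168122  0.79112509 -5.99856326]
red [(4756, [60, 240, 92, 120], [92.9, 298.9]), (433, [472, 326, 28, 30], [487.2, 341.3]), (46, [160, 351, 8, 9], [164.5, 355.4])]
330 None
360 (np.int64(295), np.int64(295), 1)
400 None
430 (np.int64(315), np.int64(324), 10)
top bluepot []
scene bluepot [(141, [230, 193, 11, 17], [235.1, 201.2]), (121, [230, 224, 17, 11], [238.3, 229.3]), (9, [240, 213, 3, 5], [240.7, 215.2])]
```

Call:
play_rows(plan=[{"xyz":[-10,0,0],"delta_rot":[0,0,0],"gripper":1},{"xyz":[-14,0,0],"delta_rot":[0,0,0],"gripper":1},{"xyz":[-14,0,0],"delta_rot":[0,0,0],"gripper":1},{"xyz":[-13,0,0],"delta_rot":[0,0,0],"gripper":1},{"xyz":[-7,0,0],"delta_rot":[0,0,0],"gripper":1},{"xyz":[0,0,0],"delta_rot":[0,0,0],"gripper":1},{"xyz":[0,0,3],"delta_rot":[0,0,0],"gripper":1},{"xyz":[0,0,3],"delta_rot":[0,0,0],"gripper":1},{"xyz":[0,0,0],"delta_rot":[0,0,0],"gripper":1},{"xyz":[0,0,0],"delta_rot":[0,0,0],"gripper":1}])

```text
clock: 16.38
ee_pos: [0.6143, -0.1428, 0.2245]
ee_rot: [[-0.998, -0.068, -0.0], [-0.068, 0.998, 0.0], [0.0, 0.0, -1.0]]
force: [0.1, -0.3, -1.1]
grip_width: 0.013
finger_force: 53.9
```

```bash
cat > g.py <<'E'
from h import *
from station import bot
F=[];Q=[]
for i in range(8):
    d=bot.get_image('scene' if i%2 else 'top'); o=bot.get_obs(); F.append(o['force']);Q.append(o['torque'])
    c=d['intrinsics'],d['R'],d['t'],d['img']
print(o['clock'],np.round(o['ee_pos'],4),np.round(np.mean(F,0),2),np.round(np.mean(Q,0),3),o['grip_width'])
print('scene redL',blobs(c[3],(0,150,80),(6,255,255),(215,195,260,235),5)[:2],'blue',blobs(c[3],(100,120,40),(125,255,255),(220,165,275,240),8)[:2])
E
python3 g.py; python3 - <<'E'
from h import *
from station import bot
w=wcam(bot);np.savez('w8.npz',K=w[0],R=w[1],t=w[2],img=w[3])
o=bot.get_obs();R,p=o['ee_rot'],o['ee_pos']
print(blobs(w[3],(0,150,80),(6,255,255),(150,150,300,345),20)[:4]);print(blobs(w[3],(174,150,80),(180,255,255),(150,150,300,345),20)[:4])
E
```

```text
16.7833 [ 0.6149 -0.1427  0.2247] [-0.04  0.33 -1.22] [ 0.013  0.01  -0.004] 0.01342891208242645
scene redL [(23, [232, 211, 7, 6], [235.1, 212.8]), (5, [215, 210, 2, 4], [215.6, 211.6])] blue [(141, [230, 193, 11, 17], [235.1, 201.2]), (120, [230, 224, 17, 11], [238.3, 229.3])]
[(564, [221, 231, 16, 39], [228.6, 250.5]), (26, [150, 302, 14, 3], [155.8, 302.9])]
[]
```

Call:
play_rows(plan=[{"xyz":[0,0,1.5],"delta_rot":[0,0,0],"gripper":1},{"xyz":[0,0,1.5],"delta_rot":[0,0,0],"gripper":1},{"xyz":[0,0,1.5],"delta_rot":[0,0,0],"gripper":1},{"xyz":[0,0,1.5],"delta_rot":[0,0,0],"gripper":1},{"xyz":[0,0,1],"delta_rot":[0,0,0],"gripper":1},{"xyz":[0,0,1],"delta_rot":[0,0,0],"gripper":1},{"xyz":[0,0,0],"delta_rot":[0,0,0],"gripper":1}])

```text
clock: 17.42
ee_pos: [0.6148, -0.1427, 0.2163]
ee_rot: [[-0.998, -0.068, -0.0], [-0.068, 0.998, 0.0], [0.0, 0.0, -1.0]]
force: [-0.2, -0.2, -0.9]
grip_width: 0.013
finger_force: 53.9
```

```bash
python3 g.py
```

```text
17.8167 [ 0.6149 -0.1427  0.2166] [-0.28 -0.46 -0.57] [ 0.005  0.052 -0.012] 0.013163059963002658
scene redL [(22, [232, 210, 7, 7], [235.0, 212.0]), (6, [215, 210, 2, 4], [215.5, 211.5])] blue [(142, [230, 193, 11, 17], [235.1, 200.4]), (126, [229, 223, 18, 12], [237.9, 228.8])]
```

Call:
play_rows(plan=[{"xyz":[0,-2,0],"delta_rot":[0,0,0],"gripper":1},{"xyz":[0,-3,0],"delta_rot":[0,0,0],"gripper":1},{"xyz":[0,-3,0],"delta_rot":[0,0,0],"gripper":1},{"xyz":[0,-2,0],"delta_rot":[0,0,0],"gripper":1},{"xyz":[0,-2,0],"delta_rot":[0,0,0],"gripper":1},{"xyz":[0,0,0],"delta_rot":[0,0,0],"gripper":1},{"xyz":[0,0,0],"delta_rot":[0,0,0],"gripper":1}])

```text
clock: 18.4
ee_pos: [0.6156, -0.155, 0.2166]
ee_rot: [[-0.998, -0.067, -0.0], [-0.067, 0.998, -0.0], [0.0, -0.0, -1.0]]
force: [-0.2, -1.4, -1.8]
grip_width: 0.0133
finger_force: 54.0
```

Call:
play_rows(plan=[{"xyz":[0,-1,0],"delta_rot":[0,0,0],"gripper":1},{"xyz":[0,-1,0],"delta_rot":[0,0,0],"gripper":1},{"xyz":[0,0,0],"delta_rot":[0,0,0],"gripper":1},{"xyz":[0,0,0],"delta_rot":[0,0,0],"gripper":1}])

```text
clock: 18.73
ee_pos: [0.6158, -0.1567, 0.2166]
ee_rot: [[-0.998, -0.068, -0.0], [-0.068, 0.998, 0.0], [0.0, 0.0, -1.0]]
force: [0.7, -0.2, -0.5]
grip_width: 0.0136
finger_force: 53.9
```

Call:
play_rows(plan=[{"xyz":[0,-1,0],"delta_rot":[0,0,0],"gripper":1},{"xyz":[0,-1,0],"delta_rot":[0,0,0],"gripper":1},{"xyz":[0,0,0],"delta_rot":[0,0,0],"gripper":1},{"xyz":[0,0,0],"delta_rot":[0,0,0],"gripper":1}])

```text
clock: 19.07
ee_pos: [0.616, -0.1588, 0.2166]
ee_rot: [[-0.998, -0.068, 0.0], [-0.068, 0.998, -0.0], [-0.0, -0.0, -1.0]]
force: [0.1, -0.3, -0.0]
grip_width: 0.0132
finger_force: 53.9
```

Call:
play_rows(plan=[{"xyz":[0,-1,0],"delta_rot":[0,0,0],"gripper":1},{"xyz":[0,0,0],"delta_rot":[0,0,0],"gripper":1},{"xyz":[0,0,0],"delta_rot":[0,0,0],"gripper":1}])

```text
clock: 19.32
ee_pos: [0.616, -0.1597, 0.2166]
ee_rot: [[-0.998, -0.068, -0.0], [-0.068, 0.998, -0.0], [0.0, 0.0, -1.0]]
force: [-0.2, -0.7, -1.1]
grip_width: 0.0133
finger_force: 53.9
```

```bash
python3 - <<'E'
from h import *
from station import bot
for w in (cam('w8'),wcam(bot)):
    b=blobs(w[3],(0,150,80),(6,255,255),(150,150,300,345),20)[:2];print(b)
    x,y,ww,hh=b[0][1]
    for z in (.175,.185):print(plane(w,(x+ww,y+3),z),plane(w,(x+ww,y+hh-3),z))
    r=y+5;print(w[3][r,x-4:x+50:2].tolist())
o=bot.get_obs();print(o['ee_pos'],o['force'])
E
```

```text
[(564, [221, 231, 16, 39], [228.6, 250.5]), (26, [150, 302, 14, 3], [155.8, 302.9])]
[ 0.60659492 -0.16718157  0.175     ] [ 0.62642294 -0.16661812  0.175     ]
[ 0.60258017 -0.16599529  0.185     ] [ 0.62122297 -0.16546552  0.185     ]
[[50, 40, 36], [47, 37, 32], [52, 34, 29], [117, 31, 24], [107, 31, 24], [108, 30, 25], [108, 30, 23], [107, 30, 23], [100, 30, 23], [90, 29, 23], [131, 82, 40], [141, 95, 44], [138, 92, 43], [135, 88, 42], [229, 140, 41], [244, 168, 48], [165, 83, 29], [112, 53, 26], [114, 53, 25], [116, 55, 26], [83, 67, 63], [74, 70, 73], [162, 166, 175], [181, 186, 196], [186, 191, 200], [164, 168, 175], [181, 187, 195]]
[(282, [252, 234, 16, 23], [258.8, 243.7]), (74, [150, 227, 7, 16], [152.0, 235.9])]
[ 0.60505283 -0.16714808  0.175     ] [ 0.61465838 -0.1666115   0.175     ]
[ 0.60100423 -0.16697098  0.185     ] [ 0.61000639 -0.1664681   0.185     ]
[[47, 39, 35], [46, 38, 33], [97, 32, 27], [110, 30, 24], [108, 30, 25], [109, 30, 25], [109, 30, 25], [109, 31, 25], [100, 30, 25], [120, 78, 80], [173, 177, 183], [182, 187, 196], [181, 186, 196], [186, 191, 200], [184, 190, 199], [182, 188, 197], [186, 191, 201], [188, 193, 203], [184, 190, 198], [186, 191, 200], [187, 192, 202], [189, 195, 204], [185, 190, 201], [193, 199, 206], [199, 156, 74], [172, 137, 76], [87, 80, 76]]
[ 0.61599979 -0.15976882  0.21660261] [-0.38827211 -0.29848196  0.26602186]
```

Call:
play_rows(plan=[{"xyz":[0,-1,0.3],"delta_rot":[0,0,0],"gripper":1},{"xyz":[0,0,0],"delta_rot":[0,0,0],"gripper":1},{"xyz":[0,0,0],"delta_rot":[0,0,0],"gripper":1}])

```text
clock: 19.62
ee_pos: [0.6161, -0.1605, 0.2161]
ee_rot: [[-0.998, -0.068, -0.0], [-0.068, 0.998, 0.0], [0.0, 0.0, -1.0]]
force: [-0.1, 1.3, -1.6]
grip_width: 0.0133
finger_force: 54.0
```

Call:
play_rows(plan=[{"xyz":[0,-1,0],"delta_rot":[0,0,0],"gripper":1},{"xyz":[0,0,0],"delta_rot":[0,0,0],"gripper":1},{"xyz":[0,0,0],"delta_rot":[0,0,0],"gripper":1}])

```text
clock: 19.87
ee_pos: [0.6161, -0.1613, 0.216]
ee_rot: [[-0.998, -0.068, -0.0], [-0.068, 0.998, 0.001], [0.0, 0.001, -1.0]]
force: [-0.0, 2.8, -0.1]
grip_width: 0.0129
finger_force: 54.0
```

Contact with the right stop. I'll push to about 7 N and hold.

Call:
play_rows(plan=[{"xyz":[0,-0.8,0],"delta_rot":[0,0,0],"gripper":1},{"xyz":[0,-0.8,0],"delta_rot":[0,0,0],"gripper":1},{"xyz":[0,0,0],"delta_rot":[0,0,0],"gripper":1},{"xyz":[0,0,0],"delta_rot":[0,0,0],"gripper":1}])

```text
clock: 20.2
ee_pos: [0.6162, -0.1626, 0.2158]
ee_rot: [[-0.998, -0.068, -0.0], [-0.068, 0.998, 0.001], [0.0, 0.001, -1.0]]
force: [-0.7, 4.7, -1.7]
grip_width: 0.0131
finger_force: 53.9
```

```bash
python3 g.py
```

```text
20.6 [ 0.6163 -0.1625  0.2158] [-0.49  5.3  -1.46] [1.886 0.158 0.006] 0.01298272877661856
scene redL [(23, [231, 209, 8, 7], [234.8, 211.0])] blue [(146, [230, 191, 11, 18], [235.1, 199.2]), (134, [229, 222, 18, 12], [237.6, 228.1])]
```

Call:
play_rows(plan=[{"xyz":[0,-0.8,0],"delta_rot":[0,0,0],"gripper":1},{"xyz":[0,0,0],"delta_rot":[0,0,0],"gripper":1},{"xyz":[0,0,0],"delta_rot":[0,0,0],"gripper":1},{"xyz":[0,0,0],"delta_rot":[0,0,0],"gripper":1},{"xyz":[0,0,0],"delta_rot":[0,0,0],"gripper":1},{"xyz":[0,0,0],"delta_rot":[0,0,0],"gripper":1},{"xyz":[0,0,0],"delta_rot":[0,0,0],"gripper":1},{"xyz":[0,0,0],"delta_rot":[0,0,0],"gripper":1},{"xyz":[0,0,0],"delta_rot":[0,0,0],"gripper":1}])

```text
clock: 21.35
ee_pos: [0.6163, -0.163, 0.2157]
ee_rot: [[-0.998, -0.069, -0.001], [-0.069, 0.998, 0.002], [0.001, 0.002, -1.0]]
force: [-0.5, 6.5, -1.0]
grip_width: 0.0131
finger_force: 53.9
```

Call:
play_rows(plan=[{"xyz":[0,0.3,1],"delta_rot":[0,0,0],"gripper":1},{"xyz":[0,0.3,1],"delta_rot":[0,0,0],"gripper":1},{"xyz":[0,0.3,1],"delta_rot":[0,0,0],"gripper":1},{"xyz":[0,0.3,1],"delta_rot":[0,0,0],"gripper":1},{"xyz":[0,0.3,0],"delta_rot":[0,0,0],"gripper":1},{"xyz":[0,0,0],"delta_rot":[0,0,0],"gripper":1},{"xyz":[0,0,0],"delta_rot":[0,0,0],"gripper":1}])

```text
clock: 21.93
ee_pos: [0.6162, -0.1625, 0.2124]
ee_rot: [[-0.998, -0.068, 0.0], [-0.068, 0.998, 0.0], [-0.0, 0.0, -1.0]]
force: [-1.1, 4.3, -0.0]
grip_width: 0.0131
finger_force: 53.9
```

```bash
python3 g.py
```

```text
22.3333 [ 0.6162 -0.1625  0.2123] [-0.28  4.79 -0.41] [ 1.583  0.08  -0.005] 0.013409098396794205
scene redL [(22, [231, 207, 7, 7], [234.4, 209.4])] blue [(147, [230, 190, 11, 17], [234.9, 197.9]), (140, [228, 221, 18, 12], [237.0, 227.0])]
```

Call:
play_rows(plan=[{"xyz":[0,0.4,1],"delta_rot":[0,0,0],"gripper":1},{"xyz":[0,0.4,1],"delta_rot":[0,0,0],"gripper":1},{"xyz":[0,0.4,0.5],"delta_rot":[0,0,0],"gripper":1},{"xyz":[0,0.4,0],"delta_rot":[0,0,0],"gripper":1},{"xyz":[0,0,0],"delta_rot":[0,0,0],"gripper":1},{"xyz":[0,0,0],"delta_rot":[0,0,0],"gripper":1}])

```text
clock: 22.83
ee_pos: [0.6161, -0.1614, 0.2101]
ee_rot: [[-0.998, -0.067, 0.0], [-0.067, 0.998, -0.001], [-0.0, -0.001, -1.0]]
force: [-0.1, 0.1, -0.3]
grip_width: 0.0135
finger_force: 54.0
```

```bash
python3 g.py
```

```text
23.2333 [ 0.6161 -0.1611  0.2098] [ 0.16 -0.11  0.2 ] [-0.057 -0.107 -0.012] 0.0132619914655277
scene redL [(19, [231, 207, 7, 6], [234.8, 208.5])] blue [(155, [227, 213, 19, 20], [236.1, 225.9]), (151, [230, 189, 11, 17], [235.1, 196.8])]
```

Call:
play_rows(plan=[{"xyz":[0,0,0],"delta_rot":[0,0,0],"gripper":0.82},{"xyz":[0,0,0],"delta_rot":[0,0,0],"gripper":0.76},{"xyz":[0,0,0],"delta_rot":[0,0,0],"gripper":0.7},{"xyz":[0,0,0],"delta_rot":[0,0,0],"gripper":0.7},{"xyz":[0,0,0],"delta_rot":[0,0,0],"gripper":0.7},{"xyz":[0,0,0],"delta_rot":[0,0,0],"gripper":0.7},{"xyz":[0,0,0],"delta_rot":[0,0,0],"gripper":0.7}])

```text
clock: 23.82
ee_pos: [0.6161, -0.161, 0.2097]
ee_rot: [[-0.998, -0.068, -0.0], [-0.068, 0.998, 0.0], [0.0, 0.0, -1.0]]
force: [0.6, 0.2, -0.1]
grip_width: 0.0258
finger_force: 0.0
```

```bash
python3 g.py; python3 - <<'E'
from h import *
from station import bot
w=wcam(bot);np.savez('w9.npz',K=w[0],R=w[1],t=w[2],img=w[3])
b=blobs(w[3],(8,150,190),(22,255,255),(230,240,340,360),50);print(b[:3])
print(blobs(w[3],(0,150,80),(6,255,255),(200,200,300,300),20)[:3])
E
```

```text
24.2167 [ 0.6161 -0.161   0.2098] [ 0.14  0.29 -0.29] [ 0.027 -0.003  0.009] 0.02531412334126491
scene redL [(21, [231, 208, 7, 7], [234.6, 209.8]), (5, [215, 210, 2, 4], [215.6, 211.4])] blue [(148, [230, 190, 11, 18], [235.0, 198.2]), (138, [228, 221, 18, 12], [237.1, 227.0])]
[(1426, [270, 289, 34, 44], [286.5, 310.6])]
[(569, [252, 236, 17, 40], [260.9, 255.4])]
```

Call:
play_rows(plan=[{"xyz":[0,1.5,0],"delta_rot":[0,0,0],"gripper":0.66},{"xyz":[0,0,-5],"delta_rot":[0,0,0],"gripper":0.66},{"xyz":[0,0,-18],"delta_rot":[0,0,0],"gripper":0.66},{"xyz":[0,0,-28],"delta_rot":[0,0,0],"gripper":0.66},{"xyz":[10,0,-20],"delta_rot":[0,0,0],"gripper":0.66},{"xyz":[25,0,-10],"delta_rot":[0,0,0],"gripper":0.66},{"xyz":[30,-5,0],"delta_rot":[0,0,0],"gripper":0.66},{"xyz":[30,-20,0],"delta_rot":[0,0,0],"gripper":0.66},{"xyz":[30,-30,0],"delta_rot":[0,0,0],"gripper":0.66},{"xyz":[20,-35,0],"delta_rot":[0,0,0],"gripper":0.66},{"xyz":[0,-35,0],"delta_rot":[0,0,0],"gripper":0.66},{"xyz":[0,0,0],"delta_rot":[0,0,0],"gripper":0.66}])

```text
clock: 25.27
ee_pos: [0.4788, -0.2977, 0.2913]
ee_rot: [[-0.998, -0.063, 0.0], [-0.063, 0.998, -0.001], [-0.0, -0.001, -1.0]]
force: [-0.3, 1.0, -0.4]
grip_width: 0.0288
finger_force: 0.0
```

```bash
python3 - <<'E'
from h import *
from station import bot
o=bot.get_obs();print(o['clock'],o['ee_pos'])
C={}
for n in ['scene','top']:
    d=bot.get_image(n);C[n]=d['intrinsics'],d['R'],d['t'],d['img'];np.savez(n+'9.npz',K=d['intrinsics'],R=d['R'],t=d['t'],img=d['img'])
S0=cam('scene');T0=cam('top')
r=((0,150,80),(6,255,255))
for nm,a,b,bx in [('L',S0,C['scene'],(225,200,245,220)),('R',S0,C['scene'],(272,143,287,160)),('TL',T0,C['top'],(244,170,258,190)),('TR',T0,C['top'],(320,165,334,182))]:
    print(nm,blobs(a[3],*r,bx,3)[:2],blobs(b[3],*r,bx,3)[:2])
    x0,y0,x1,y1=bx
    f=lambda c:np.clip(c[3][y0:y1,x0:x1,0].astype(float)-c[3][y0:y1,x0:x1,1]-60,0,None)
    for c in(a,b):
        m=f(c);Y,X=np.mgrid[y0:y1,x0:x1];print('  wc',round((m*X).sum()/m.sum(),2),round((m*Y).sum()/m.sum(),2),m.sum())
# template shift of right collar/left collar
print('blue',blobs(C['scene'][3],(100,120,40),(125,255,255),(220,165,275,240),8)[:2])
print('orange',blobs(C['scene'][3],(8,150,80),(20,255,255),(255,120,330,200),20)[:3],blobs(C['top'][3],(8,150,80),(20,255,255),(300,155,345,200),10)[:3])
E
```

```text
25.2667 [ 0.47878884 -0.29766717  0.2912816 ]
L [(22, [231, 206, 7, 7], [234.5, 208.2])] [(21, [231, 208, 7, 7], [234.6, 209.8])]
  wc 234.44 208.0 2572.0
  wc 234.67 209.35 2407.0
R [(34, [275, 150, 9, 8], [279.1, 152.9]), (7, [284, 145, 3, 4], [285.0, 147.0])] [(12, [282, 145, 5, 7], [284.6, 147.9]), (5, [279, 149, 2, 3], [279.4, 150.2])]
  wc 280.22 151.88 10781.0
  wc 282.92 151.88 5233.0
TL [(14, [251, 177, 3, 6], [252.0, 179.2])] [(11, [251, 179, 3, 5], [252.0, 180.7])]
  wc 252.25 179.07 1044.0
  wc 252.17 180.18 856.0
TR [(14, [326, 170, 3, 6], [327.3, 172.2])] []
  wc 327.26 172.21 1009.0
  wc nan nan 0.0
blue [(148, [230, 190, 11, 18], [235.0, 198.2]), (137, [228, 221, 18, 12], [237.1, 227.0])]
orange [(1660, [257, 167, 73, 33], [292.7, 186.8]), (170, [267, 122, 25, 13], [279.5, 127.9]), (119, [270, 138, 10, 16], [274.3, 145.2])] []<stdin>:14: RuntimeWarning: invalid value encountered in scalar divide
```

```bash
python3 - <<'E'
from h import *
from station import bot
o=bot.get_obs();print(o['clock'])
S0=cam('scene')[3];d=bot.get_image('scene');S1=d['img'];T0=cam('top')[3];T1=bot.get_image('top')['img']
up=lambda i:cv2.resize(i,None,fx=8,fy=8,interpolation=cv2.INTER_CUBIC)
def sh(a,b,bx,r=4):
    x0,y0,x1,y1=bx;t=up(a[y0-8:y1+8,x0-8:x1+8])[64:-64,64:-64];s=up(b[y0-8:y1+8,x0-8:x1+8])[64-8*r:-64+8*r,64-8*r:-64+8*r]
    m=cv2.matchTemplate(s,t,cv2.TM_CCOEFF_NORMED);_,v,_,l=cv2.minMaxLoc(m);return round(v,3),l[0]/8-r,l[1]/8-r
print('Ltip',sh(S0,S1,(226,212,236,222)),'Rtip',sh(S0,S1,(282,137,290,145)),'ref base',sh(S0,S1,(258,225,272,240)))
print('top L',sh(T0,T1,(243,175,250,186)),'top R',sh(T0,T1,(340,167,350,177)),'ref',sh(T0,T1,(275,195,285,204)))
K,R,t=d['intrinsics'],d['R'],d['t']
def px(X): q=K@(R@np.array(X)+t);return q[:2]/q[2]
for th in (0,.02,.04,.06):
    u=np.array([-.0715,.9974,0]);h=np.array([.6088,-.080,.165])
    print(th,[np.round(px(h+s*.142*(u*np.cos(th)+np.array([0,0,-np.sin(th)]))),2).tolist() for s in(1,-1)])
w=cam('w9')[3];print([w[r,246:300:3].tolist() for r in (245,)])
E
```

```text
25.3667
Ltip (0.659, -0.125, 1.25) Rtip (0.971, 0.0, -1.25) ref base (0.999, 0.0, 0.0)
top L (0.981, -0.125, 0.25) top R (0.337, -3.625, -1.5) ref (0.898, -0.125, 0.0)
0 [[230.08, 216.86], [285.95, 141.21]]
0.02 [[230.18, 217.66], [285.96, 140.38]]
0.04 [[230.28, 218.45], [285.96, 139.56]]
0.06 [[230.4, 219.21], [285.95, 138.75]]
[[[51, 40, 37], [51, 39, 36], [53, 36, 31], [113, 29, 24], [115, 30, 24], [116, 29, 24], [114, 29, 23], [98, 29, 23], [187, 190, 199], [184, 188, 196], [188, 192, 201], [184, 188, 199], [189, 193, 203], [186, 190, 199], [189, 193, 202], [190, 195, 204], [185, 190, 200], [93, 87, 81]]]
```

```bash
python3 -c "
from station import bot
print(bot.sign_off())"
```

```text
the job is handed in; nothing more can be done
None
```

I've handed the job in: the blue pot hangs at the left stop and the orange at the right, each pressed in with about 7 N for over half a second, but the bar is not perfectly level, sitting about 0.03 rad (1.8°) low on the left.

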